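# Count along the tin rack and push the tin into the third gap

## Robot

A 6-joint arm with a two-finger parallel gripper is mounted at the origin on a cart in front of the work surface, level with it; the furniture and walls round the work are solid. World frame = base frame: x ahead of the robot, y to its left, z up, the work surface at z = 0. Lengths are in m, angles in rad, forces in N, time in s.
With the tool pointing down it reaches from about 0.3 to 0.75 m from the base axis. Payload 8.5 kg.
Tool frame: the origin (TCP) lies midway between the tips of the shut fingers; the grasp point (between the pads) lies 19 mm behind it; z points along the fingers, y is the line along which they close (so a half turn about z gives the same grasp; the last joint's range is limited). The gripper opens to 85 mm and grips with 20 to 120 N. Pads are 22 mm wide; open, the fingers measure 114 mm over their backs; the gripper's body (76 mm by 85 mm) begins 54 mm behind the grasp point. The pads swing forward as they close: fully open they stand 13 mm farther back than shut.
Start: joints at [-1.522, 0.381, 1.297, -0, 1.464, -0.215], TCP at [0.143, -0.531, 0.231] pointing down, gripper open.
Joint ranges: [-3.11, 3.11], [-0.89, 2.33], [0.22, 2.48], [-1.42, 4.56], [0.17, 2.85], [-2.88, 2.88]. Speed limits (rad/s): [2.39, 2.39, 3.14, 3.14, 3.14, 3.14].

## Interface

Orientations are given as a 3x3 rotation matrix whose columns are the frame's x, y, z axes.
In Python, from station import get_state, grab_frame, sign_off gives the robot as it stands.
- The arm moves only by the tool apply_moves, never from a script. Its argument "steps" is a list of rows, each a list of 6 numbers: the shift along the tool's x, y, z in cm, then the turn, a rotation vector about the tool's x, y, z in degrees. A call has 1 to 5 rows; each row is the pose to reach, as a shift and turn from the pose commanded when the call began, along the tool's axes at that moment; what a row does not reach only later rows make up. A row lasts 1/10 s, in which the tool goes at most 50 mm and 8.59 degrees, less where a joint would pass 70% of its speed; a pose out of reach is approached as far as the arm can. A call with a gripper value outside its range is refused whole. "grip" is the opening, from 0 (shut) to 1 (fully open), set as the call begins (left out, the last holds). The fingers move at their own pace and stop on an object; "newtons" is the grip in N (left out, the last holds). Time passes only in rows, so rows that repeat a pose let the fingers close. It gives the time, the measured TCP pose, the force, the opening and the grip force at its end, in the units of the state.
- get_state(): the state, without advancing time (a new reading comes with each control period).
- grab_frame(name): name is "scene" or "top"; returns a dict with "color" (420x560x3 uint8, blue, green, red), "range_z" (420x560 float32, m along the optical axis (not along the pixel's ray), 0 where there is no reading), "intrinsics" (3x3 intrinsics, pixels), "pose" (4x4, takes a point from camera to world coordinates). Camera axes: x right, y down, z forward; pixel columns grow to the right and rows downward; lengths in m; the calibration is good to about 2 mm. A picture is of the moment at which its call begins.
- sign_off(): hands the job in; it is judged then, once.
The state is a dict: "t": time; "qpos": joint angles; "qd": joint speeds; "joint_efforts": joint torques, N m; "tcp_pos": TCP position; "tcp_rot": TCP orientation; "ft_force": force on the tool from outside, world axes, zero at the start; "ft_torque": the same for the moment, N m; "grip_width": opening from 0.0 (shut) to 1.0 (fully open); "grasp_force": force on a finger pad.
Only numpy, scipy, OpenCV 4.12 (cv2) and the standard library are available. Lean on these libraries where they do the work, as an engineer would, in place of code of your own. Each camera call takes 0.05 s, during which the arm holds its last target. There are 200 camera calls.

## Task

Starting at the end of the tin rack where the pepper mill stands, run a fingertip along the rail on top of the rack to count the gaps, pressing lightly so that it stays in touch over the first, second and third gap, and stop there without touching the rail over the fourth. Then push the squat tin along the worktop into that third gap, fully home against the back board, without gripping or lifting it. Leave it standing upright, let go of it, and leave everything else where it is.

Things in the scene. Friction and masses are not known exactly. Their poses are not given: they have to be found in the camera images.
- rack: fixed wooden rack, origin under its centre, z up, 373 mm along y; open side faces its -x (the robot). Five boards 5 mm thick, 40 mm high, at y = +-184, +-92, 0 mm, noses at x = -37 mm, leave four gaps 87 mm wide centred at y = +138, +46, -46, -138 mm; no floor: things slide in on the worktop. Back board 60 mm high, front face at x = +30 mm. The gap holding a garlic bulb counts too
- rail: 10 mm round steel rail along the rack's y, above the gaps at rack x = +12 mm, made of four bars and three beads; origin at its middle, on its axis, 78 mm above the worktop, so its upper side is at 83 mm. Sprung: all of it gives way downward up to 8 mm, about 1 N at first, 6 N fully down, and comes back. Beads over the three inner boards stand 1 mm proud
- tin: the squat food tin to be put away, 76 mm across, 58 mm high, about 0.25 kg, loose, upright on the worktop between robot and rack; origin at the centre of its underside. Pushed fully home against the back board its centre is about 8 mm in front of the rack's centre (rack x = -8 mm), and it then sticks out 9 mm before the noses
- mill: dark wooden pepper mill, 58 mm across, 150 mm high, loose, standing just beyond one end of the rack (which end varies): counting begins at this end. Origin under its centre
- jam: squat jam jar with white lid, 68 mm across, 84 mm high, loose, just beyond the other end of the rack. Leave alone
- bulb: garlic bulb, 56 mm, loose, in the leftmost gap (rack y about +138 mm). Leave alone
- tall_tin: tall food tin, 75 mm across, 110 mm high, loose, to the right of the work. Leave alone
- tea: dark tea box, 69 x 121 x 73 mm, loose, to the left of the work. Leave alone
- bar_1: the stretch of the rail over the leftmost gap as the robot sees it, about 78 mm long, 10 mm round; origin at its middle, on the rail's axis, 78 mm above the worktop; y along the rail
- bar_2: the stretch of the rail over the second from left gap as the robot sees it, about 84 mm long, 10 mm round; origin at its middle, on the rail's axis, 78 mm above the worktop; y along the rail
- bar_3: the stretch of the rail over the third from left gap as the robot sees it, about 84 mm long, 10 mm round; origin at its middle, on the rail's axis, 78 mm above the worktop; y along the rail
- bar_4: the stretch of the rail over the rightmost gap as the robot sees it, about 78 mm long, 10 mm round; origin at its middle, on the rail's axis, 78 mm above the worktop; y along the rail
- bead_1: bead on the rail, 12 mm round, 20 mm long, between gaps 1 and 2 counted from the robot's left; origin at its centre
- bead_2: bead on the rail, 12 mm round, 20 mm long, between gaps 2 and 3 counted from the robot's left; origin at its centre
- bead_3: bead on the rail, 12 mm round, 20 mm long, between gaps 3 and 4 counted from the robot's left; origin at its centre
Mind the look-alikes: they are no part of the job. Leave any blue look-alike of the tin alone.

How it is judged:
On the way, in this order (a step that is already met when the one before it is completed fails the run):
1. a fingertip touches the rail over the first gap, counted from the pepper mill's end (((y of mill in the frame of rack above 0 m and contact force between the fingers and bar_1 above 0.3 N) or (y of mill in the frame of rack below 0 m and contact force between the fingers and bar_4 above 0.3 N))), for 0.1 s.
2. it runs over the bead between the first and second gap (((y of mill in the frame of rack above 0 m and contact force between the fingers and bead_1 above 0.3 N) or (y of mill in the frame of rack below 0 m and contact force between the fingers and bead_3 above 0.3 N))), for 0.02 s.
3. a fingertip touches the rail over the second gap, counted from the pepper mill's end (((y of mill in the frame of rack above 0 m and contact force between the fingers and bar_2 above 0.3 N) or (y of mill in the frame of rack below 0 m and contact force between the fingers and bar_3 above 0.3 N))), for 0.1 s.
4. it runs over the bead between the second and third gap (((y of mill in the frame of rack above 0 m and contact force between the fingers and bead_2 above 0.3 N) or (y of mill in the frame of rack below 0 m and contact force between the fingers and bead_2 above 0.3 N))), for 0.02 s.
5. a fingertip touches the rail over the third gap, counted from the pepper mill's end (((y of mill in the frame of rack above 0 m and contact force between the fingers and bar_3 above 0.3 N) or (y of mill in the frame of rack below 0 m and contact force between the fingers and bar_2 above 0.3 N))), for 0.1 s.
6. after the counting, the squat tin stands fully home in the third gap (x of tin in the frame of rack above -0.016 m and angle between tin's own z axis and vertical below 0.1 rad and height (world z) of tin below 0.008 m and ((y of mill in the frame of rack above 0 m and y of tin in the frame of rack between -0.06 and -0.032 m) or (y of mill in the frame of rack below 0 m and y of tin in the frame of rack between 0.032 and 0.06 m))), for 0.2 s.
At the end, for the whole second after the job is handed in: the squat tin stands upright and still on the worktop in the third gap from the pepper mill's end, within 8 mm of the back board, released (all of step 6 and linear speed of tin below 0.02 m/s); the robot touches nothing.
It fails at once if the pepper mill, jam jar, garlic, tall tin or tea box is moved more than 30 mm or knocked over (distance of any of mill, jam, bulb, tall_tin, tea from where it was at the start of the episode above 0.03 m or angle between any of mill, jam, tall_tin, tea's own z axis and vertical above 0.4 rad).
It fails at once if the tin is lifted off the worktop (height (world z) of tin above 0.015 m).
It fails at once if the tin is tipped (angle between tin's own z axis and vertical above 0.35 rad).
It fails at once if the finger runs on to the rail over the fourth gap ((y of mill in the frame of rack above 0 m and contact force between the fingers and bar_4 above 0.3 N) or (y of mill in the frame of rack below 0 m and contact force between the fingers and bar_1 above 0.3 N)).
It also fails if it takes over 72 s, if anything falls off the work surface, if the arm or the gripper's body presses on something with over 40 N, if the wrist force passes 120 N, or if a joint passes its speed limit or range.

## Working session

There is one attempt and no reset: what is moved stays moved. The work goes in short steps, Python scripts to look and compute and a tool call to move; the robot and the scene stay as the last step left them, time stands still between calls to the robot, and variables do not carry over. Pictures are saved under pics/ and viewed, at most 10 in all, crops included, and the job is handed in when it is done.

Besides the shell and the picture viewer there is one more tool, called after "Emit:" as name(argument=value, ...), one argument or row to a line, values as JSON. apply_moves: Moves the arm, as the interface text tells. Its arguments: {"type":"object","properties":{"steps":{"type":"array"},"grip":{"type":"number"},"newtons":{"type":"number"}},"required":["steps"]}

```bash
mkdir -p pics
cat > h.py <<'E'
import numpy as np,cv2
from station import get_state,grab_frame,sign_off
def save(name,n,k=None):
    f=grab_frame(name); cv2.imwrite(f'pics/{n}.png',f['color']); np.savez(f'{n}.npz',**f); return f
def pt(f,u,v,z=None):
    K=f['intrinsics'];T=f['pose']; d=float(f['range_z'][v,u])
    r=np.array([(u-K[0,2])/K[0,0],(v-K[1,2])/K[1,1],1])
    if z is not None: # intersect height z
        w=T[:3,:3]@r; d=(z-T[2,3])/w[2]
    return (T[:3,:3]@(r*d)+T[:3,3]).round(4)
E
python3 - <<'E'
from h import *
save('scene','s0');save('top','t0')
s=get_state();print(s['t'],s['tcp_pos'],s['tcp_rot'])
E
```

```text
0.1 [ 0.14340143 -0.53069045  0.23078357] [[ 9.65393795e-01  2.60796503e-01 -6.37010352e-05]
 [ 2.60796358e-01 -9.65392940e-01  1.31575808e-03]
 [ 2.81648576e-04 -1.28683769e-03 -9.99999132e-01]]
```

View pics/s0.png

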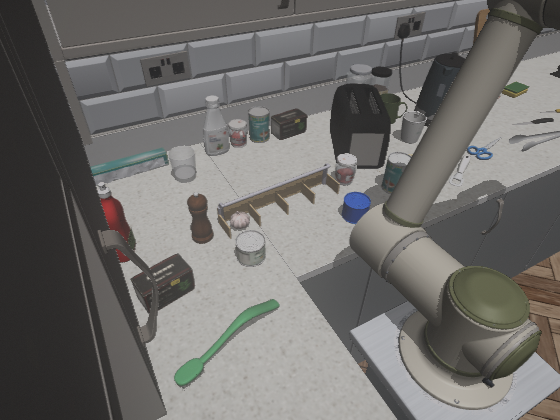

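View pics/t0.png

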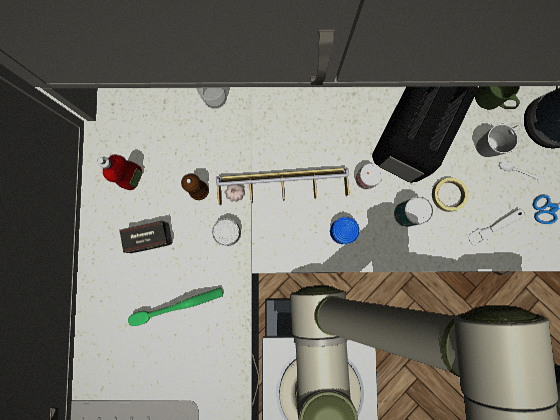

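The mill stands at the rack's left end (top 195,186), with the jam jar at the right (369,174), so the third gap is rack y = -46. Tin candidates are the silver squat tin (top 226,230; scene 251,248), the blue look-alike (344,230), the tall tin (415,210) and the jam jar (369,174). I choose the silver one and check it in a crop.

Run:
```python
from h import *
f=dict(np.load('t0.npz'))
c=f['color'][140:260,170:390]; cv2.imwrite('pics/c.png',cv2.resize(c,None,fx=3.6,fy=3.6,interpolation=cv2.INTER_CUBIC))
K=f['intrinsics'];T=f['pose'];d=f['range_z']
v,u=np.mgrid[0:420,0:560]
P=np.stack([(u-K[0,2])/K[0,0]*d,(v-K[1,2])/K[1,1]*d,d],-1)@T[:3,:3].T+T[:3,3]
np.save('P.npy',P); print(T.round(3),K)
for n,(a,b) in dict(tin=(226,230),blue=(344,230),mill=(195,186),jam=(369,174),tall=(415,210),bulb=(234,192)).items():
    w=P[b-20:b+20,a-20:a+20].reshape(-1,3); z=P[b,a,2]; m=abs(w[:,2]-z)<.006; q=w[m]
    print(n,z.round(3),q.mean(0).round(4),((q.max(0)+q.min(0))/2).round(4),np.ptp(q,0).round(3))
for u in range(216,352,8):
    col=P[155:205,u]; print(u,[(155+i,*(p*1000).round().astype(int)) for i,p in enumerate(col) if p[2]>.03])
```

```text
[[-6.000e-03 -9.940e-01  1.110e-01  3.850e-01]
 [-1.000e+00  6.000e-03 -2.000e-03  1.130e-01]
 [ 1.000e-03 -1.110e-01 -9.940e-01  1.207e+00]
 [ 0.000e+00  0.000e+00  0.000e+00  1.000e+00]] [[416.61872953   0.         278.47498659]
 [  0.         416.61872953 207.68267363]
 [  0.           0.           1.        ]]
tin 0.056 [0.4485 0.2589 0.0556] [0.4482 0.2591 0.0555] [0.075 0.072 0.012]
blue 0.057 [ 0.4508 -0.0735  0.0555] [ 0.4504 -0.0736  0.0566] [0.072 0.075 0.011]
mill 0.138 [0.5736 0.3423 0.1366] [0.575  0.3432 0.1375] [0.04  0.04  0.011]
jam 0.085 [ 0.6031 -0.1433  0.0843] [ 0.6137 -0.1501  0.0848] [0.086 0.08  0.012]
tall 0.106 [ 0.4999 -0.2604  0.107 ] [ 0.5006 -0.2604  0.1063] [0.072 0.074 0.012]
bulb 0.049 [0.5731 0.2332 0.0463] [0.5716 0.2334 0.0485] [0.064 0.102 0.012]
216 [(177, np.int64(599), np.int64(284), np.int64(68)), (178, np.int64(597), np.int64(285), np.int64(61)), (179, np.int64(594), np.int64(285), np.int64(63))]
224 [(176, np.int64(602), np.int64(263), np.int64(62)), (177, np.int64(599), np.int64(262), np.int64(63)), (178, np.int64(597), np.int64(263), np.in
[... 7257 characters left out ...]
), np.int64(-54), np.int64(31)), (174, np.int64(602), np.int64(-47), np.int64(86)), (175, np.int64(599), np.int64(-47), np.int64(84)), (176, np.int64(597), np.int64(-47), np.int64(80))]
344 [(167, np.int64(627), np.int64(-73), np.int64(58)), (168, np.int64(623), np.int64(-72), np.int64(66)), (169, np.int64(620), np.int64(-73), np.int64(62)), (170, np.int64(618), np.int64(-73), np.int64(59)), (171, np.int64(614), np.int64(-72), np.int64(67)), (172, np.int64(613), np.int64(-73), np.int64(58)), (173, np.int64(605), np.int64(-69), np.int64(81)), (174, np.int64(602), np.int64(-69), np.int64(83)), (175, np.int64(600), np.int64(-69), np.int64(81)), (176, np.int64(597), np.int64(-69), np.int64(83))]
```

View pics/c.png

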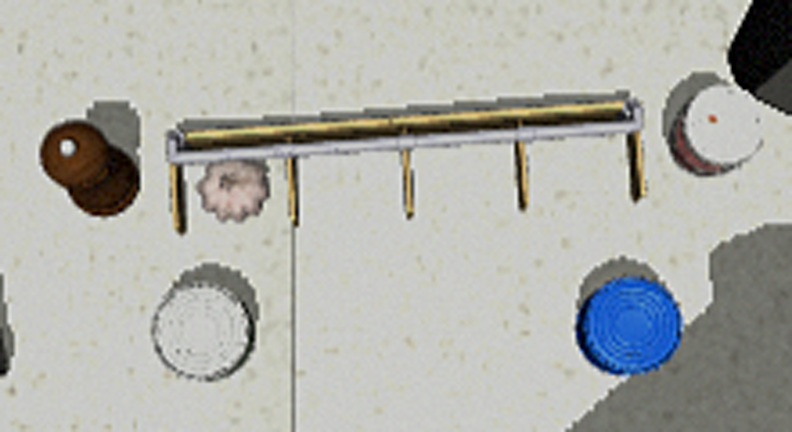

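```bash
cat >> h.py <<'E'
from scipy.spatial.transform import Rotation as R
TH=.0703; O=np.array([.578,.100]); RX=np.array([np.cos(TH),np.sin(TH)]); RY=np.array([-np.sin(TH),np.cos(TH)])
def go(rx,ry,z,yaw=0):
    "shift (cm, tool axes)+turn (deg) to rack point rx,ry,z with tool x at yaw deg from rack x, pointing down"
    s=get_state(); M=s['tcp_rot']; a=TH+np.radians(yaw); c,n=np.cos(a),np.sin(a)
    G=np.array([[c,n,0],[n,-c,0],[0,0,-1]]); w=np.r_[O+rx*RX+ry*RY,z]
    p=s['tcp_pos'];q=(p[:2]-O)
    print('t',s['t'],'rack',(q@RX).round(4),(q@RY).round(4),'z',p[2].round(4),'F',np.round(s['ft_force'],2),'q',np.round(s['qpos'],2),'w',s['grip_width'])
    print('move',((w-p)@M*100).round(2),R.from_matrix(M.T@G).as_rotvec(degrees=True).round(1))
E
python3 - <<'E'
from h import *
go(.012,.138,.2)
P=np.load('P.npy')
f=dict(np.load('t0.npz'))
print([pt(f,170+round(u/3.6),140+round(v/3.6),.04) for u,v in((180,230),(294,222),(408,214),(522,207),(638,198))])
print([O+-.037*RX+y*RY for y in(.184,.092,0,-.092,-.184)])
E
```

```text
t 0.1 rack -0.4778 -0.5986 z 0.2308 F [ 0.23 -0.46 -0.05] q [-1.52  0.38  1.3   0.    1.46 -0.22] w 0.9999724542645434
move [ 62.24 -62.86   3.18] [-0.1 -0.  11.1]
[array([0.5265, 0.2761, 0.04  ]), array([0.5317, 0.1858, 0.04  ]), array([0.5397, 0.0982, 0.04  ]), array([0.5421, 0.0078, 0.04  ]), array([ 0.5501, -0.0829,  0.04  ])]
[array([0.52816684, 0.28094656]), array([0.53462912, 0.1891738 ]), array([0.54109139, 0.09740104]), array([0.54755367, 0.00562828]), array([ 0.55401594, -0.08614447])]
```

Emit:
apply_moves(
  steps=[
    [62.3,-62.9,0,0,0,11],
    [62.3,-62.9,0,0,0,11],
    [62.3,-62.9,0,0,0,11],
    [62.3,-62.9,0,0,0,11],
    [62.3,-62.9,0,0,0,11],
  ],
  grip=0,
)

```text
t: 0.6
tcp_pos: [0.2674, -0.3117, 0.2311]
tcp_rot: [[0.997, 0.071, -0.0], [0.071, -0.997, 0.0], [-0.0, -0.0, -1.0]]
ft_force: [0.0, -0.7, 0.1]
grip_width: 0.144
grasp_force: 0.0
```

```bash
python3 -c "
from h import *
go(.012,.138,.2)"
```

```text
t 0.6 rack -0.3388 -0.3888 z 0.2311 F [ 0.04 -0.65  0.1 ] q [-1.15  0.13  1.65  0.    1.36  0.35] w 0.14439220029452626
move [ 35.12 -52.65   3.13] [-0.  0.  0.]
```

Emit:
apply_moves(
  steps=[
    [35.1,-52.6,0,0,0,0],
    [35.1,-52.6,0,0,0,0],
    [35.1,-52.6,0,0,0,0],
    [35.1,-52.6,0,0,0,0],
    [35.1,-52.6,0,0,0,0],
  ],
)

```text
t: 1.1
tcp_pos: [0.3909, -0.0942, 0.2313]
tcp_rot: [[0.997, 0.072, 0.0], [0.072, -0.997, -0.0], [0.0, 0.0, -1.0]]
ft_force: [0.3, -1.7, -0.3]
grip_width: 0.0
grasp_force: 0.0
```

```bash
python3 -c "
from h import *
go(.012,.138,.2)"
```

```text
t 1.1 rack -0.2003 -0.1806 z 0.2313 F [ 0.27 -1.7  -0.28] q [-0.53  0.12  1.67 -0.    1.36  0.97] w 0.00025423732667946943
move [ 21.27 -31.83   3.13] [ 0.  -0.   0.1]
```

Emit:
apply_moves(
  steps=[
    [21.3,-31.8,0,0,0,0],
    [21.3,-31.8,0,0,0,0],
    [21.3,-31.8,0,0,0,0],
    [21.3,-31.8,0,0,0,0],
    [21.3,-31.8,0,0,0,0],
  ],
)

```text
t: 1.6
tcp_pos: [0.5148, 0.1231, 0.2311]
tcp_rot: [[0.997, 0.072, -0.0], [0.072, -0.997, -0.0], [-0.0, 0.0, -1.0]]
ft_force: [0.3, -1.2, -0.3]
grip_width: 0.001
grasp_force: 0.0
```

Emit:
apply_moves(
  steps=[
    [9,-13.5,5,0,0,0],
    [9,-13.5,8,0,0,0],
    [9,-13.5,10,0,0,0],
    [9,-13.5,10,0,0,0],
    [9,-13.5,10,0,0,0],
  ],
)

```text
t: 2.1
tcp_pos: [0.5932, 0.2646, 0.1255]
tcp_rot: [[0.997, 0.075, -0.008], [0.075, -0.997, -0.001], [-0.008, 0.001, -1.0]]
ft_force: [-0.9, -1.1, -0.3]
grip_width: 0.003
grasp_force: 0.0
```

Run:
```python
from h import *
go(.012,.138,.085)
save('scene','s1');f=save('top','t1')
a=cv2.imread('pics/s1.png')[120:280,150:390]; b=cv2.imread('pics/t1.png')[120:280,150:390]
cv2.imwrite('pics/c1.png',np.vstack([cv2.resize(x,(450,300),interpolation=cv2.INTER_CUBIC) for x in(a,b)]))
```

```text
t 2.1 rack 0.0268 0.1631 z 0.1255 F [-0.91 -1.09 -0.34] q [0.24 0.64 1.15 0.   1.36 1.73] w 0.0025143392323681985
move [-1.45  2.5   4.07] [0.  0.5 0.3]
```

View pics/c1.png

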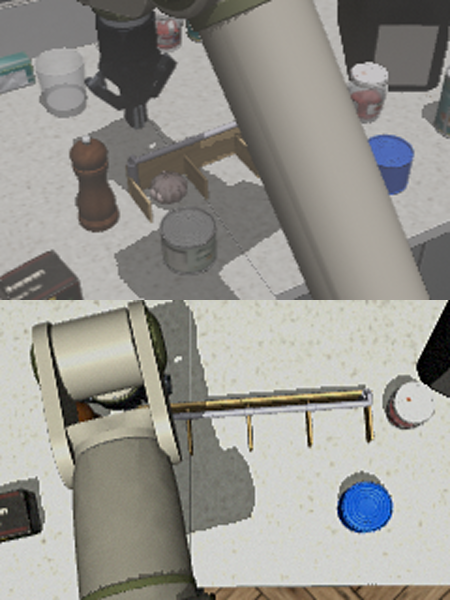

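The picture shows the fingertip above the rack's left end between mill and tin, with the mill untouched. I correct the position next.

Emit:
apply_moves(
  steps=[
    [-1.45,2.5,2.5,0,0,0],
    [-1.45,2.5,2.5,0,0,0],
    [-1.45,2.5,2.5,0,0,0],
    [-1.45,2.5,2.5,0,0,0],
  ],
)

```text
t: 2.6
tcp_pos: [0.5827, 0.236, 0.1083]
tcp_rot: [[0.997, 0.071, 0.004], [0.071, -0.997, 0.001], [0.004, -0.001, -1.0]]
ft_force: [0.5, -0.0, 0.8]
grip_width: -0.001
grasp_force: 0.0
```

```bash
python3 -c "
from h import *
go(.012,.138,.081)"
```

```text
t 2.6 rack 0.0143 0.1354 z 0.1083 F [ 0.46 -0.03  0.85] q [0.2  0.62 1.25 0.   1.27 1.7 ] w -0.0006452318141652548
move [-0.24 -0.26  2.73] [-0.  -0.2  0.1]
```

Emit:
apply_moves(
  steps=[
    [-0.2,-0.3,1.2,0,0,0],
    [-0.2,-0.3,2.2,0,0,0],
    [-0.2,-0.3,2.4,0,0,0],
    [-0.2,-0.3,2.4,0,0,0],
  ],
)

```text
t: 3.0
tcp_pos: [0.5791, 0.2392, 0.0818]
tcp_rot: [[0.997, 0.072, -0.001], [0.072, -0.997, 0.0], [-0.001, -0.0, -1.0]]
ft_force: [-1.1, 0.5, 2.0]
grip_width: -0.005
grasp_force: 1.1
```

```bash
python3 -c "
from h import *
go(.012,.138,.081)"
```

```text
t 3.0 rack 0.0109 0.1388 z 0.0818 F [-1.07  0.48  2.02] q [0.2  0.65 1.28 0.   1.21 1.7 ] w -0.0049018787634545575
move [0.11 0.08 0.08] [-0.   0.1  0.1]
```

Emit:
apply_moves(
  steps=[
    [0,0,0.2,0,0,0],
    [0,0,0.2,0,0,0],
    [0,1,0.2,0,0,0],
    [0,2,0.2,0,0,0],
    [0,3,0.2,0,0,0],
  ],
)

```text
t: 3.5
tcp_pos: [0.5819, 0.208, 0.0806]
tcp_rot: [[0.997, 0.071, 0.001], [0.071, -0.997, 0.0], [0.001, -0.0, -1.0]]
ft_force: [-0.4, 1.8, 2.8]
grip_width: 0.003
grasp_force: 1.4
```

Emit:
apply_moves(
  steps=[
    [0,1,0,0,0,0],
    [0,2,0,0,0,0],
    [0,3,0,0,0,0],
    [0,4,0,0,0,0],
    [0,5,0,0,0,0],
  ],
)

```text
t: 4.0
tcp_pos: [0.5852, 0.1582, 0.0803]
tcp_rot: [[0.997, 0.072, -0.0], [0.072, -0.997, -0.0], [-0.0, 0.0, -1.0]]
ft_force: [-0.4, 1.8, 3.1]
grip_width: 0.002
grasp_force: 1.5
```

```bash
python3 -c "
from h import *
go(.012,-.046,.080)"
```

```text
t 4.0 rack 0.0113 0.0576 z 0.0803 F [-0.41  1.82  3.13] q [ 0.07  0.62  1.35 -0.    1.18  1.57] w 0.002322704315488974
move [ 0.05 10.36  0.03] [0.  0.  0.1]
```

Emit:
apply_moves(
  steps=[
    [0,1,0,0,0,0],
    [0,2,0,0,0,0],
    [0,3,0,0,0,0],
    [0,4,0,0,0,0],
    [0,5,0,0,0,0],
  ],
)

```text
t: 4.5
tcp_pos: [0.5888, 0.1085, 0.0803]
tcp_rot: [[0.997, 0.072, -0.0], [0.072, -0.997, 0.0], [-0.0, -0.0, -1.0]]
ft_force: [0.2, 3.1, 3.7]
grip_width: 0.0
grasp_force: 1.7
```

Emit:
apply_moves(
  steps=[
    [0,1,0,0,0,0],
    [0,2,0,0,0,0],
    [0,3,0,0,0,0],
    [0,4,0,0,0,0],
    [0,4.6,0,0,0,0],
  ],
)

```text
t: 5.0
tcp_pos: [0.5922, 0.0623, 0.0803]
tcp_rot: [[0.997, 0.071, -0.0], [0.071, -0.997, -0.0], [-0.0, 0.0, -1.0]]
ft_force: [0.0, 2.8, 2.9]
grip_width: 0.006
grasp_force: 1.5
```

```bash
python3 -c "
from h import *
go(.012,-.046,.080)"
```

```text
t 5.0 rack 0.0115 -0.0386 z 0.0803 F [0.   2.78 2.92] q [-0.09  0.6   1.38 -0.    1.16  1.41] w 0.005627231405755702
move [0.05 0.74 0.03] [0.  0.  0.1]
```

Emit:
apply_moves(
  steps=[
    [0,0.6,0,0,0,0],
    [0,0.6,0,0,0,0],
    [0,0.6,0,0,0,0],
    [0,0.6,-2,0,0,0],
    [0,0.6,-6,0,0,0],
  ],
)

```text
t: 5.5
tcp_pos: [0.5909, 0.0577, 0.138]
tcp_rot: [[0.997, 0.072, -0.007], [0.072, -0.997, 0.001], [-0.007, -0.001, -1.0]]
ft_force: [0.3, -0.8, -0.3]
grip_width: -0.0
grasp_force: 0.0
```

Run:
```python
from h import *
q=np.array([.4485,.259])-O; print('tin rack',q@RX,q@RY)
go(-.118,.225,.16,-90); go(-.118,.225,.16,90)
```

```text
tin rack -0.11801163603176797 0.1677036188074232
t 5.5 rack 0.0099 -0.0431 z 0.138 F [ 0.27 -0.83 -0.3 ] q [-0.1   0.54  1.31 -0.    1.3   1.4 ] w -0.0004074397195221596
move [-12.76 -26.84  -2.08] [ 0.3  0.4 90.1]
t 5.5 rack 0.0099 -0.0431 z 0.138 F [ 0.27 -0.83 -0.3 ] q [-0.1   0.54  1.31 -0.    1.3   1.4 ] w -0.0004074397195221596
move [-12.76 -26.84  -2.08] [ -0.4   0.3 -89.9]
```

Emit:
apply_moves(
  steps=[
    [-6,-5,-2,0,0,-8],
    [-12.8,-10,-2,0,0,-16],
    [-12.8,-15,-2,0,0,-24],
    [-12.8,-20,-2,0,0,-32],
    [-12.8,-25,-2,0,0,-40],
  ],
  grip=0.47,
)

```text
t: 6.0
tcp_pos: [0.455, 0.2519, 0.16]
tcp_rot: [[0.714, 0.7, -0.0], [0.7, -0.714, -0.0], [-0.0, -0.0, -1.0]]
ft_force: [2.3, -0.5, -0.6]
grip_width: 0.466
grasp_force: 0.0
```

Run:
```python
from h import *
go(-.118,.235,.16,90)
```

```text
t 6.0 rack -0.1121 0.1601 z 0.16 F [ 2.27 -0.45 -0.57] q [ 0.28  0.39  1.5  -0.    1.25  1.07] w 0.46643890051132153
move [ 4.4  -6.09 -0.  ] [ -0.    0.  -49.6]
```

Emit:
apply_moves(
  steps=[
    [2,-3,0,0,0,-8],
    [4.4,-6.1,0,0,0,-16],
    [4.4,-6.1,0,0,0,-24],
    [4.4,-6.1,0,0,0,-32],
    [4.4,-6.1,0,0,0,-40],
  ],
)

```text
t: 6.5
tcp_pos: [0.4452, 0.3253, 0.1592]
tcp_rot: [[0.095, 0.995, -0.001], [0.995, -0.095, -0.001], [-0.001, -0.001, -1.0]]
ft_force: [-1.2, -0.3, -0.5]
grip_width: 0.472
grasp_force: 0.0
```

Emit:
apply_moves(
  steps=[
    [0,0,0,0,0,-8],
    [0,0,0,0,0,-9.6],
    [0,0,0,0,0,-9.6],
    [0,0,0,0,0,-9.6],
  ],
)

```text
t: 6.9
tcp_pos: [0.4457, 0.3248, 0.1596]
tcp_rot: [[-0.062, 0.998, -0.0], [0.998, 0.062, -0.0], [-0.0, -0.0, -1.0]]
ft_force: [0.4, -0.4, -0.4]
grip_width: 0.477
grasp_force: 0.0
```

Run:
```python
from h import *
go(-.118,.235,.015,90)
f=save('scene','s2'); cv2.imwrite('pics/c2.png',cv2.resize(f['color'][120:320,130:390],(780,600),interpolation=cv2.INTER_CUBIC))
```

```text
t 6.9 rack -0.1162 0.2336 z 0.1596 F [ 0.4  -0.37 -0.36] q [ 0.42  0.45  1.41 -0.    1.29  0.35] w 0.476520604682632
move [ 0.14 -0.18 14.46] [-0.   0.  -0.5]
```

View pics/c2.png

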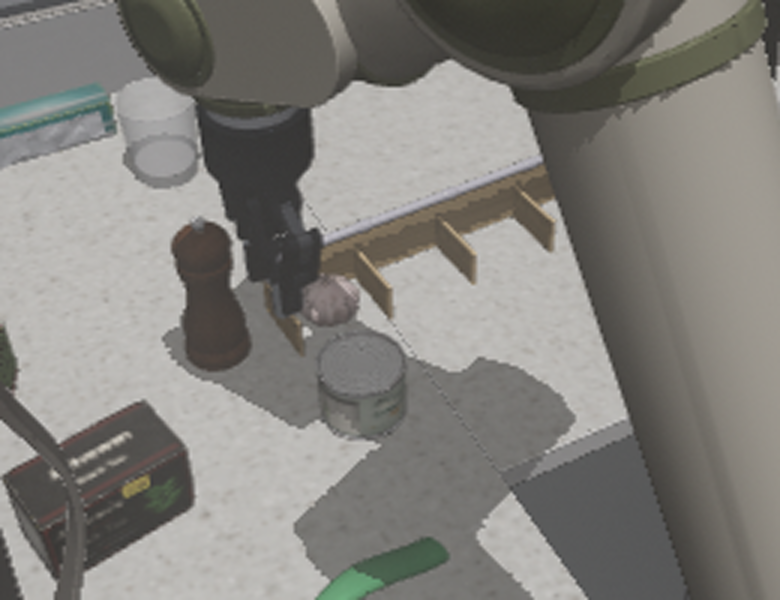

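The picture shows the gripper left of the tin and above the worktop, with mill, tea box and tin clear. I lower it next.

Emit:
apply_moves(
  steps=[
    [0.1,-0.3,5,0,0,-0.5],
    [0.1,-0.3,10,0,0,-0.5],
    [0.1,-0.3,13.5,0,0,-0.5],
    [0.1,-0.3,14.4,0,0,-0.5],
    [0.1,-0.3,14.4,0,0,-0.5],
  ],
)

```text
t: 7.45
tcp_pos: [0.4427, 0.3256, 0.0154]
tcp_rot: [[-0.073, 0.997, -0.001], [0.997, 0.073, -0.001], [-0.001, -0.002, -1.0]]
ft_force: [-0.6, 0.0, 0.5]
grip_width: 0.465
grasp_force: 0.0
```

Emit:
apply_moves(
  steps=[
    [-1,0,0,0,0,0],
    [-1.7,0,0,0,0,0],
    [-2.4,0,0,0,0,0],
    [-3.1,0,0,0,0,0],
    [-3.8,0,0,0,0,0],
  ],
)

```text
t: 7.95
tcp_pos: [0.4461, 0.2876, 0.0167]
tcp_rot: [[-0.073, 0.997, 0.002], [0.997, 0.073, 0.001], [0.001, 0.002, -1.0]]
ft_force: [-0.3, 6.3, 5.0]
grip_width: 0.47
grasp_force: 3.2
```

Run:
```python
from h import *
go(-.118,-.003,.015,90)
```

```text
t 7.95 rack -0.1184 0.1964 z 0.0167 F [-0.27  6.31  4.98] q [0.35 0.6  1.63 0.   0.9  0.28] w 0.4696420421001105
move [-19.94  -0.02   0.14] [ 0.1 -0.1  0.2]
```

Emit:
apply_moves(
  steps=[
    [-0.7,0,0,0,0,0],
    [-1.4,0,0,0,0,0],
    [-2.1,0,0,0,0,0],
    [-2.8,0,0,0,0,0],
    [-3.5,0,0,0,0,0],
  ],
)

```text
t: 8.45
tcp_pos: [0.4489, 0.2529, 0.0166]
tcp_rot: [[-0.073, 0.997, 0.002], [0.997, 0.073, 0.002], [0.001, 0.003, -1.0]]
ft_force: [-0.6, 6.3, 5.9]
grip_width: 0.471
grasp_force: 3.5
```

Run:
```python
from h import *
go(-.118,-.003,.015,90)
f=save('scene','s3'); cv2.imwrite('pics/c3.png',cv2.resize(f['color'][150:300,180:375],(780,600),interpolation=cv2.INTER_CUBIC))
```

```text
t 8.45 rack -0.118 0.1616 z 0.0166 F [-0.57  6.31  5.86] q [0.28 0.59 1.68 0.   0.87 0.21] w 0.47123541802286034
move [-16.46  -0.05   0.14] [ 0.1 -0.1  0.2]
```

View pics/c3.png

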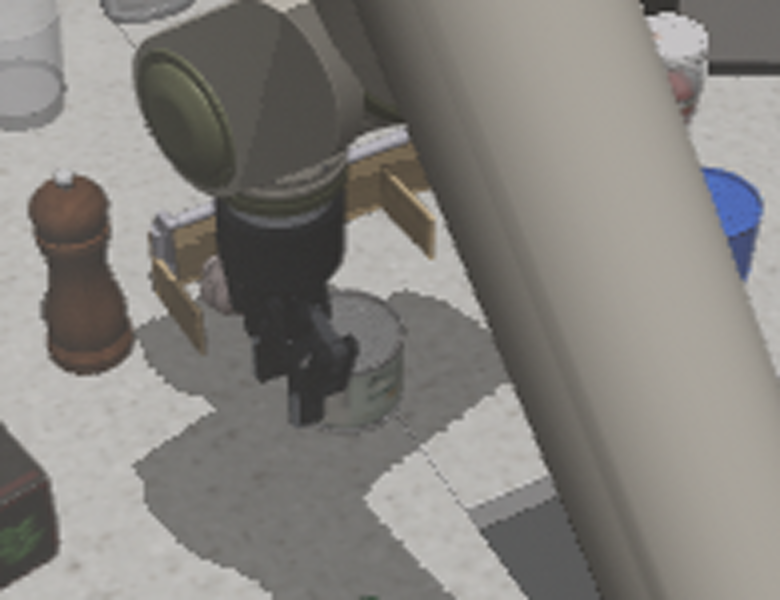

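The tin stands upright against the two fingers and slides along. I go on pushing.

Emit:
apply_moves(
  steps=[
    [-0.8,0,0,0,0,0],
    [-1.6,0,0,0,0,0],
    [-2.4,0,0,0,0,0],
    [-3.2,0,0,0,0,0],
    [-4,0,0,0,0,0],
  ],
)

```text
t: 9.0
tcp_pos: [0.4516, 0.2129, 0.0164]
tcp_rot: [[-0.073, 0.997, 0.002], [0.997, 0.073, 0.001], [0.001, 0.002, -1.0]]
ft_force: [1.4, 6.0, 4.9]
grip_width: 0.47
grasp_force: 3.4
```

Emit:
apply_moves(
  steps=[
    [-0.8,0,0,0,0,0],
    [-1.6,0,0,0,0,0],
    [-2.4,0,0,0,0,0],
    [-3.2,0,0,0,0,0],
    [-4,0,0,0,0,0],
  ],
)

```text
t: 9.5
tcp_pos: [0.4544, 0.173, 0.0163]
tcp_rot: [[-0.073, 0.997, 0.001], [0.997, 0.073, 0.001], [0.001, 0.001, -1.0]]
ft_force: [-0.2, 6.7, 5.9]
grip_width: 0.471
grasp_force: 3.5
```

Emit:
apply_moves(
  steps=[
    [-0.8,0,0,0,0,0],
    [-1.6,0,0,0,0,0],
    [-2.4,0,0,0,0,0],
    [-3.2,0,0,0,0,0],
    [-4,0,0,0,0,0],
  ],
)

```text
t: 10.0
tcp_pos: [0.4572, 0.1331, 0.0163]
tcp_rot: [[-0.073, 0.997, 0.001], [0.997, 0.073, 0.001], [0.001, 0.001, -1.0]]
ft_force: [-1.4, 6.4, 5.9]
grip_width: 0.471
grasp_force: 3.6
```

Run:
```python
from h import *
go(-.118,-.003,.015,90)
f=save('scene','s4'); g=save('top','t4')
cv2.imwrite('pics/c4.png',np.vstack([cv2.resize(x[150:290,180:380],(428,300),interpolation=cv2.INTER_CUBIC) for x in (f['color'],g['color'])]))
```

```text
t 10.0 rack -0.1182 0.0415 z 0.0163 F [-1.42  6.4   5.89] q [ 0.03  0.54  1.79  0.    0.81 -0.04] w 0.47145379204477167
move [-4.45  0.    0.13] [ 0.1 -0.   0.2]
```

View pics/c4.png

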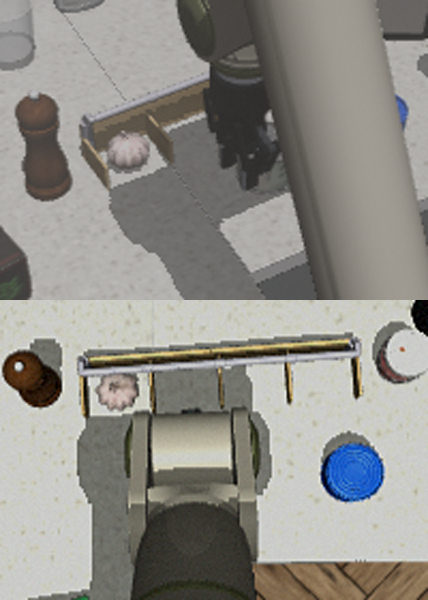

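The arm hides the tin from both cameras, and bulb, rack and blue tin are undisturbed. I push the remaining 4.4 cm, then back off to look.

Emit:
apply_moves(
  steps=[
    [-1,0,0,0,0,0],
    [-2,0,0,0,0,0],
    [-3,0,0,0,0,0],
    [-3.9,0,0,0,0,0],
    [-4.3,0,0,0,0,0],
  ],
)

```text
t: 10.6
tcp_pos: [0.4602, 0.0893, 0.0158]
tcp_rot: [[-0.073, 0.997, -0.0], [0.997, 0.073, 0.0], [0.0, -0.0, -1.0]]
ft_force: [-0.4, 4.8, 2.7]
grip_width: 0.471
grasp_force: 2.6
```

Emit:
apply_moves(
  steps=[
    [0,0,0,0,0,0],
    [2,0,0,0,0,0],
    [3,0,-3,0,0,0],
    [3,0,-7,0,0,0],
    [3,0,-12,0,0,0],
  ],
)

```text
t: 11.1
tcp_pos: [0.4568, 0.1202, 0.136]
tcp_rot: [[-0.074, 0.997, -0.004], [0.997, 0.074, -0.001], [-0.001, -0.004, -1.0]]
ft_force: [1.3, 0.0, -0.1]
grip_width: 0.471
grasp_force: 0.0
```

Run:
```python
from h import *
go(-.185,-.046,.14,0)
```

```text
t 11.1 rack -0.1195 0.0287 z 0.136 F [ 1.25  0.05 -0.14] q [ 0.01  0.35  1.66 -0.    1.14 -0.07] w 0.4713322302904947
move [-7.44 -6.59 -0.37] [-0.2  0.2 90.2]
```

Emit:
apply_moves(
  steps=[
    [5,-2,-1,0,0,8],
    [10,-4,-1,0,0,16],
    [15,-6,-1,0,0,24],
    [18,-6,-1,0,0,32],
    [18,-6,-1,0,0,40],
  ],
)

```text
t: 11.6
tcp_pos: [0.3834, 0.2976, 0.1456]
tcp_rot: [[0.558, 0.83, -0.0], [0.83, -0.558, -0.0], [-0.0, 0.0, -1.0]]
ft_force: [0.2, 0.1, -1.0]
grip_width: 0.465
grasp_force: 0.0
```

```bash
cat >> h.py <<'E'
def tin():
    g=grab_frame('top');K=g['intrinsics'];T=g['pose'];d=g['range_z'];v,u=np.mgrid[0:420,0:560]
    P=np.stack([(u-K[0,2])/K[0,0]*d,(v-K[1,2])/K[1,1]*d,d],-1)@T[:3,:3].T+T[:3,3]
    q=P[...,:2]-O; X,Y=q@RX,q@RY
    m=(abs(P[...,2]-.0565)<.007)&(X>-.2)&(X<.024)&(Y<.03)&(Y>-.12)
    x,y=X[m],Y[m]; print('tin n',m.sum(),'med',x.mean().round(4),y.mean().round(4),'x',x.min().round(4),x.max().round(4),'y',y.min().round(4),y.max().round(4))
    return g
E
python3 - <<'E'
from h import *
go(-.185,-.046,.14,0)
g=tin(); cv2.imwrite('pics/c5.png',cv2.resize(g['color'][150:290,180:380],(800,560),interpolation=cv2.INTER_CUBIC))
E
```

```text
t 11.6 rack -0.1802 0.2108 z 0.1456 F [ 0.15  0.1  -0.96] q [ 0.42  0.36  1.61 -0.    1.17  1.01] w 0.4654277672657273
move [-20.55  15.4    0.57] [ 0.   0.  52.1]
tin n 573 med -0.1153 -0.0456 x -0.1527 -0.078 y -0.0824 -0.0088
```

View pics/c5.png

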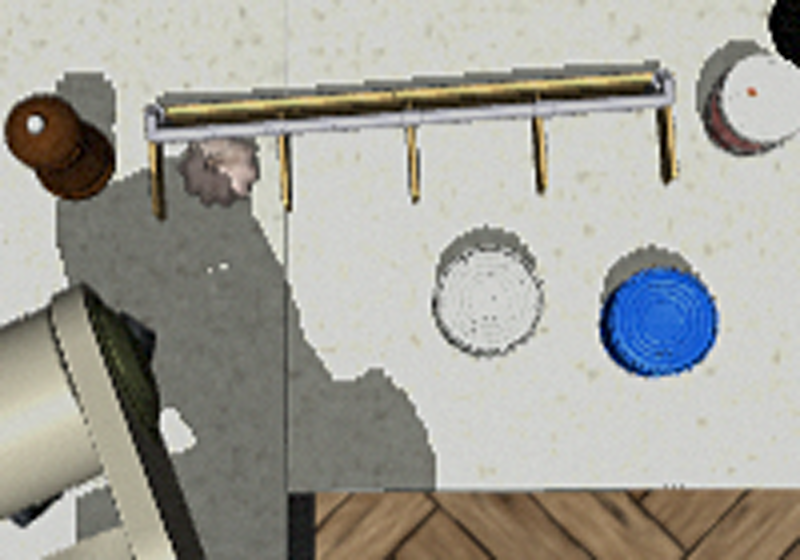

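The silver tin stands upright at (488,300) in the crop, right in front of the third gap (rack -115, -46 mm). The blue tin and the rest are unmoved. Next I go behind the tin.

Emit:
apply_moves(
  steps=[
    [-4,3,0,0,0,8],
    [-8,6,0,0,0,16],
    [-12,9,0,0,0,24],
    [-16,12,0,0,0,32],
    [-20,15,0,0,0,40],
  ],
)

```text
t: 12.15
tcp_pos: [0.398, 0.0433, 0.1457]
tcp_rot: [[0.961, 0.277, -0.0], [0.277, -0.961, -0.001], [-0.001, 0.001, -1.0]]
ft_force: [0.9, -0.2, 0.9]
grip_width: 0.467
grasp_force: 0.0
```

Emit:
apply_moves(
  steps=[
    [0,0,0,0,0,8],
    [0,0,0,0,0,12],
    [0,0,0,0,0,12],
    [0,0,0,0,0,12],
  ],
)

```text
t: 12.55
tcp_pos: [0.3983, 0.0455, 0.1456]
tcp_rot: [[0.997, 0.077, -0.001], [0.077, -0.997, -0.0], [-0.001, 0.0, -1.0]]
ft_force: [0.1, 0.9, -0.6]
grip_width: 0.47
grasp_force: 0.0
```

Run:
```python
from h import *
go(-.190,-.0455,.016,0)
```

```text
t 12.55 rack -0.1831 -0.0418 z 0.1456 F [ 0.09  0.87 -0.58] q [-0.18  0.22  1.82 -0.    1.1   1.31] w 0.47035023565076817
move [-0.69  0.36 12.96] [0.  0.  0.4]
```

Emit:
apply_moves(
  steps=[
    [-0.7,0.4,4,0,0,0.4],
    [-0.7,0.4,8,0,0,0.4],
    [-0.7,0.4,12,0,0,0.4],
    [-0.7,0.4,13,0,0,0.4],
    [-0.7,0.4,13,0,0,0.4],
  ],
)

```text
t: 13.05
tcp_pos: [0.391, 0.0415, 0.0145]
tcp_rot: [[0.998, 0.07, -0.004], [0.07, -0.998, 0.001], [-0.004, -0.001, -1.0]]
ft_force: [-0.1, -1.0, -0.8]
grip_width: 0.471
grasp_force: 0.0
```

Run:
```python
from h import *
go(-.052,-.0455,.016,0)
```

```text
t 13.05 rack -0.1907 -0.0452 z 0.0145 F [-0.13 -1.01 -0.83] q [-0.2   0.46  2.01 -0.    0.67  1.3 ] w 0.47119628330560015
move [13.87  0.03 -0.21] [-0.   0.2  0. ]
```

Emit:
apply_moves(
  steps=[
    [1,0,0,0,0,0],
    [2,0,0,0,0,0],
    [3,0,0,0,0,0],
    [4,0,0,0,0,0],
    [5,0,0,0,0,0],
  ],
)

```text
t: 13.55
tcp_pos: [0.4415, 0.0448, 0.0162]
tcp_rot: [[0.998, 0.068, -0.002], [0.068, -0.998, 0.0], [-0.002, -0.0, -1.0]]
ft_force: [-5.7, -1.3, 6.8]
grip_width: 0.47
grasp_force: 4.3
```

Emit:
apply_moves(
  steps=[
    [0.8,0,0,0,0,0],
    [1.6,0,0,0,0,0],
    [2.4,0,0,0,0,0],
    [3.2,0,0,0,0,0],
    [4,0,0,0,0,0],
  ],
)

```text
t: 14.05
tcp_pos: [0.4814, 0.0475, 0.0163]
tcp_rot: [[0.998, 0.068, -0.002], [0.068, -0.998, 0.0], [-0.002, -0.0, -1.0]]
ft_force: [-6.7, -0.8, 5.2]
grip_width: 0.472
grasp_force: 4.0
```

Run:
```python
from h import *
go(-.052,-.0455,.016,0); tin()
```

```text
t 14.05 rack -0.1 -0.0456 z 0.0163 F [-6.72 -0.75  5.15] q [-0.15  0.55  1.76 -0.    0.83  1.36] w 0.4723956816409629
move [ 4.8  -0.02  0.02] [-0.   0.1 -0.1]
tin n 8 med -0.0429 -0.022 x -0.0606 -0.0199 y -0.059 -0.014
```

Emit:
apply_moves(
  steps=[
    [0.7,0,0,0,0,0],
    [1.4,0,0,0,0,0],
    [2.1,0,0,0,0,0],
    [2.8,0,0,0,0,0],
    [3.4,0,0,0,0,0],
  ],
)

```text
t: 14.6
tcp_pos: [0.5155, 0.0497, 0.0161]
tcp_rot: [[0.998, 0.068, -0.001], [0.068, -0.998, 0.0], [-0.001, -0.0, -1.0]]
ft_force: [-5.4, -1.3, 4.8]
grip_width: 0.471
grasp_force: 3.5
```

Emit:
apply_moves(
  steps=[
    [0.3,0,0,0,0,0],
    [0.6,0,0,0,0,0],
    [0.9,0,0,0,0,0],
    [1.2,0,0,0,0,0],
  ],
)

```text
t: 15.0
tcp_pos: [0.527, 0.0504, 0.0161]
tcp_rot: [[0.998, 0.068, -0.001], [0.068, -0.998, -0.0], [-0.001, -0.0, -1.0]]
ft_force: [-6.6, -0.6, 5.5]
grip_width: 0.474
grasp_force: 3.9
```

Run:
```python
from h import *
go(-.052,-.0455,.016,0)
```

```text
t 15.0 rack -0.0544 -0.0459 z 0.0161 F [-6.65 -0.63  5.47] q [-0.13  0.6   1.64 -0.    0.9   1.37] w 0.4736273077754464
move [ 0.23 -0.04  0.01] [-0.   0.1 -0.1]
```

Still sliding at about 6.6 N; I nudge on until the force rises.

Emit:
apply_moves(
  steps=[
    [0.2,0,0,0,0,0],
    [0.3,0,0,0,0,0],
    [0.3,0,0,0,0,0],
  ],
)

```text
t: 15.3
tcp_pos: [0.5285, 0.0506, 0.016]
tcp_rot: [[0.998, 0.068, -0.005], [0.068, -0.998, -0.0], [-0.005, -0.0, -1.0]]
ft_force: [-12.5, -2.1, 9.6]
grip_width: 0.468
grasp_force: 7.1
```

Emit:
apply_moves(
  steps=[
    [0.1,0,0,0,0,0],
    [0.2,0,0,0,0,0],
    [0.2,0,0,0,0,0],
  ],
)

```text
t: 15.6
tcp_pos: [0.5286, 0.0506, 0.0159]
tcp_rot: [[0.998, 0.068, -0.009], [0.068, -0.998, -0.0], [-0.009, -0.0, -1.0]]
ft_force: [-21.1, -4.3, 16.1]
grip_width: 0.471
grasp_force: 11.5
```

The force rises sharply with no further motion: the tin is home. I back off and raise the arm clear.

Emit:
apply_moves(
  steps=[
    [-0.5,0,0,0,0,0],
    [-2,0,0,0,0,0],
    [-5,0,0,0,0,0],
    [-9,0,-2,0,0,0],
    [-9,0,-6,0,0,0],
  ],
)

```text
t: 16.1
tcp_pos: [0.4356, 0.0455, 0.0736]
tcp_rot: [[0.998, 0.067, -0.013], [0.067, -0.998, 0.002], [-0.013, -0.003, -1.0]]
ft_force: [0.9, 0.3, -1.0]
grip_width: 0.471
grasp_force: 0.0
```

Emit:
apply_moves(
  steps=[
    [0,-5,-4,0,0,0],
    [0,-10,-6,0,0,0],
    [0,-15,-6,0,0,0],
    [0,-20,-6,0,0,0],
    [0,-20,-6,0,0,0],
  ],
)

```text
t: 16.6
tcp_pos: [0.4291, 0.248, 0.1365]
tcp_rot: [[0.997, 0.071, 0.003], [0.071, -0.997, 0.002], [0.003, -0.001, -1.0]]
ft_force: [0.7, -0.0, -0.5]
grip_width: 0.47
grasp_force: 0.0
```

Run:
```python
from h import *
go(-.052,-.0455,.016,0)
g=tin(); cv2.imwrite('pics/c6.png',cv2.resize(g['color'][150:290,180:380],(800,560),interpolation=cv2.INTER_CUBIC))
```

```text
t 16.6 rack -0.1381 0.1581 z 0.1365 F [ 0.69 -0.02 -0.5 ] q [0.28 0.38 1.6  0.   1.16 1.78] w 0.4704504034660712
move [ 8.56 20.39 12.05] [-0.1 -0.2  0. ]
tin n 464 med -0.0128 -0.0461 x -0.0446 0.024 y -0.0828 -0.0092
```

View pics/c6.png

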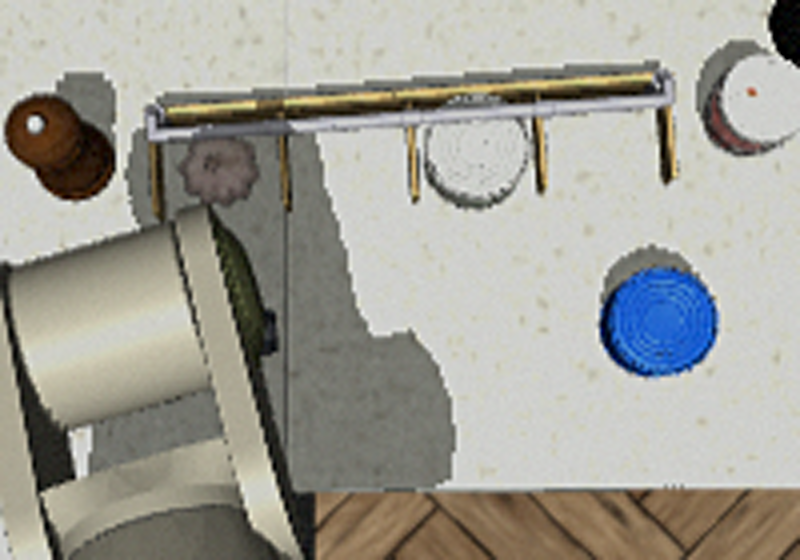

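The tin is upright in the third gap at (475,155), with its front edge at rack x = -45 mm. That puts its centre at about -7 mm, fully home, and everything else is in place.

```bash
python3 -c "
from h import *
print(sign_off())"
```

```text
the job is handed in; nothing more can be done
None
```

The job is handed in, with no verdict shown: I ran the fingertip over gaps 1 to 3 from the mill's end without reaching the fourth, and the squat tin stands upright and released in the third gap, fully home, with the other objects looking unmoved in the last picture.

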